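# Build the spacer stack on a mill arbor

## Task

The thickest spacer is already on the upright arbor: thread the two loose aluminium rings on over it in order of thickness, the thicker one first and the thinner one on top, lowering each down the arbor until it rests and never letting it drop. With both on, push the stack straight down until the sliding seat under it is fully home, bedding it for a moment with a firm steady push of about 18 N and never loading the arbor or its stack with more than 30 N. Let go and leave the stack standing; do not disturb the jar, the beaker or the wrench.

Things in the scene. Friction and masses are not known exactly. Their poses are not given: they have to be found in the camera images.
- stand: Fixed grey base plate 130 x 110 x 12 mm with an upright steel arbor, 18 mm diameter, at its middle. Origin: centre of the underside, on the arbor's axis; z up. A seat (dark flange) slides down the arbor to a firm stop under about 7 N of friction and stays where it is left; the rings' weight does not move it. The way still to go is 5 to 18 mm, hidden, and felt only as the force rising past the friction.
- arbor_tip (a point): Centre of the flat top end of the arbor, 106 mm above the table; the last 5 mm taper from 18 to 9 mm diameter.
- seat_top (a point): Centre of the upper face of the thickest spacer (plain aluminium, 52 mm diameter, 20 mm thick), already fitted around the arbor on the sliding seat; it goes down with the seat. The loose rings stack on this face; z up. At the start it lies 50 to 71 mm above the table.
- ring_medium: Thicker loose spacer ring: plain aluminium, outer diameter 44 mm, bore 20 mm, thickness 16 mm, about 50 g, lying flat on the table. Origin: on its axis at mid-thickness; z along the axis.
- ring_thin: Thinner loose spacer ring: plain aluminium, outer diameter 36 mm, bore 20 mm, thickness 11 mm, about 20 g, lying flat on the table. Origin: on its axis at mid-thickness; z along the axis.
- jar: Bystander: closed amber jar, 60 mm diameter, 85 mm tall. Origin: centre of its underside.
- beaker: Bystander: white open cup without handle, 60 mm across the rim, 70 mm tall. Origin: centre of its underside.
- wrench: Bystander: steel wrench lying flat, 160 mm long. Origin: centre of its underside.

How it is judged:
On the way, in this order (a step that is already met when the one before it is completed fails the run):
1. the thicker ring is on the arbor, flat on the fitted spacer (horizontal distance between ring_medium and arbor_tip below 0.003 m and angle between the z axis of ring_medium and the z axis of stand, either way round below 0.08 rad and z of ring_medium in the frame of seat_top between 0.0055 and 0.0105 m), for 0.2 s.
2. with both rings stacked in order, the stack bears down with more than 12 N for 0.2 s, which only the firm stop can bear (all of step 1 and horizontal distance between ring_thin and arbor_tip below 0.003 m and angle between the z axis of ring_thin and the z axis of stand, either way round below 0.08 rad and z of ring_thin in the frame of seat_top between 0.019 and 0.024 m and contact force between stand and ring_medium above 12 N), for 0.2 s.
At the end, for the whole second after the job is handed in: The two rings stand at rest on the arbor on top of the fitted spacer, the thicker below and the thinner on top: each within 3 mm of the arbor's axis, square to it within 0.08 rad and within 2.5 mm of its height in a closed stack on the fitted spacer, wherever the seat was pressed to (all of step 1 and horizontal distance between ring_thin and arbor_tip below 0.003 m and angle between the z axis of ring_thin and the z axis of stand, either way round below 0.08 rad and z of ring_thin in the frame of seat_top between 0.019 and 0.024 m and linear speed of each of ring_medium, ring_thin below 0.02 m/s); the robot touches nothing.
It fails at once if the arbor, its seat or stand is loaded with more than 30 N (contact force between stand and anything else above 30 N).
It fails at once if a ring drops down the arbor (faster than 0.35 m/s) ((linear speed of ring_medium above 0.35 m/s and horizontal distance between ring_medium and arbor_tip below 0.006 m and z of ring_medium in the frame of arbor_tip below 0 m) or (linear speed of ring_thin above 0.35 m/s and horizontal distance between ring_thin and arbor_tip below 0.006 m and z of ring_thin in the frame of arbor_tip below 0 m)).
It fails at once if the jar, the beaker or the wrench is moved more than 20 mm (distance of any of jar, beaker, wrench from where it was at the start of the episode above 0.02 m).
It also fails if it takes over 56 s, if anything falls off the work surface, if the arm or the gripper's body presses on something with over 40 N, if the wrist force passes 120 N, or if a joint passes its speed limit or range.

## Robot

A 6-joint arm with a two-finger parallel gripper is mounted at the origin on the work surface. World frame = base frame: x ahead of the robot, y to its left, z up, the work surface at z = 0. Lengths are in m, angles in rad, forces in N, time in s.
With the tool pointing down it reaches from about 0.25 to 0.725 m from the base axis. Payload 4 kg.
Tool frame: the origin (TCP) lies midway between the tips of the shut fingers; the grasp point (between the pads) lies 19 mm behind it; z points along the fingers, y is the direction in which the jaws open and shut (so a half turn about z gives the same grasp; the last joint's range is limited). The gripper opens to 85 mm and grips with 20 to 120 N. Pads are 22 mm wide; open, the fingers measure 114 mm over their backs; the gripper's body (76 mm by 85 mm) begins 54 mm behind the grasp point. The pads swing forward as they close: fully open they stand 13 mm farther back than shut.
Start: joints at [1.244, 0.241, 0.005, 1.335, 0, 1.571], TCP at [0.161, 0.474, 0.231] pointing down, gripper open.
Joint ranges: [-2.72, 2.72], [-1.05, 1.87], [-1.09, 1.28], [-1.99, 2.15], [-1.42, 1.44], [-3.14, 3.14]. Speed limits (rad/s): [2.79, 2.79, 3.14, 3.14, 3.14, 3.14].

## Interface

Orientations are given as a unit quaternion [x, y, z, w].
In Python, from workcell import monitor, cams, order gives the robot as it stands.
- The arm moves only by the tool send_rows, never from a script. Its argument "moves" is a list of rows, each a list of 4 numbers: the shift along the tool's x, y, z as a fraction of full scale, then the turn about the tool's z as a fraction of full scale. A call has 1 to 20 rows; each row shifts and turns the commanded pose from where the row before left it, along the tool's axes as they then stand; what a row does not reach is not made up. Full scale, the value 1, is 100 cm for a shift and 0.1 rad for a turn. A row lasts 1/10 s, in which the tool goes at most 50 mm and 8.59 degrees, less where a joint would pass 70% of its speed; a pose out of reach is approached as far as the arm can. A call with a number of a shift or a turn outside -1 to 1 is refused whole. A call with a gripper value outside its range is refused whole. "claw" is the gripper's target within -1 to 1 (fully open at 1, half-way at 0, shut at -1), set as the call begins (left out, the last holds). The fingers move at their own pace and stop on an object; the grip force is fixed at half the most. Time passes only in rows, so rows that do not move let the fingers close. It gives the time, the measured TCP pose, the force and the opening at its end, in the units of the state.
- monitor.get_obs(): the state, without advancing time (a new reading comes with each control period).
- cams.camera(name): name is "side" or "top"; returns (picture, depth): 480x640x3 uint8, blue, green, red; 480x640 float32, m along the optical axis (not along the pixel's ray), 0 where there is no reading.
- cams.camera_info(name): a dict with "intrinsics" (3x3 intrinsics, pixels), "distortion" ([k1, k2, p1, p2, k3] as OpenCV has them; the pictures are not rectified), "T" (4x4, takes a point from camera to world coordinates). Camera axes: x right, y up, looking along -z (the intrinsics and any distortion apply to the point x, -y, -z); pixel columns grow to the right and rows downward; lengths in m; the calibration is good to about 2 mm. A picture is of the moment at which its call begins. camera_info takes no time and is no camera call.
- order.job_done(): hands the job in, once; it reports no verdict.
The state is a dict: "clock": time; "joint_pos": joint angles; "joint_vel": joint speeds; "tau": joint torques, N m; "eef_pos": TCP position; "tool_rot": TCP orientation; "ft_force": force on the tool from outside, world axes, zero at the start; "ft_torque": the same for the moment, N m; "grip_width": finger opening in m.
Only numpy, scipy, OpenCV 4.12 (cv2) and the standard library are available. Lean on these libraries where they do the work, as an engineer would, in place of code of your own. Each camera call takes 0.05 s, during which the arm holds its last target.

## Working session

There is one attempt and no reset: what is moved stays moved. The work goes in short steps, Python scripts to look and compute and a tool call to move; the robot and the scene stay as the last step left them, time stands still between calls to the robot, and variables do not carry over. Pictures are saved under pics/ and viewed, and the job is handed in when it is done.

Besides the shell and the picture viewer there is one more tool, called after "Call:" as name(argument=value, ...), one argument or row to a line, values as JSON. send_rows: Moves the arm, as the interface text tells. Its arguments: {"type":"object","properties":{"moves":{"type":"array","items":{"type":"array","items":{"type":"number","minimum":-1,"maximum":1}}},"claw":{"type":"number"}},"required":["moves"]}

```bash
mkdir -p pics; ls
python3 - <<'E'
from workcell import monitor,cams
import cv2,numpy as np
print(monitor.get_obs())
for n in("top","side"):
    im,d=cams.camera(n);i=cams.camera_info(n);print(n,i)
    cv2.imwrite(f"pics/{n}0.png",im);np.save(f"pics/{n}0.npy",d);print((d>0).mean())
E
```

```text
pics
{'clock': 0.0, 'joint_pos': array([ 1.24402891e+00,  2.41442383e-01,  3.69306502e-03,  1.33520841e+00,
       -1.86603155e-05,  1.57080489e+00]), 'joint_vel': array([-2.56353291e-04,  7.13214704e-04,  6.62930435e-04,  5.64977978e-05,
       -5.54475984e-04, -9.61125686e-05]), 'tau': array([-3.55366801e-04, -3.72315431e+01,  2.52411050e+01,  1.70104927e-02,
        2.04752332e-06, -3.32028122e-06]), 'eef_pos': array([0.16028786, 0.47292369, 0.2303864 ]), 'tool_rot': array([ 1.62661898e-01,  9.86681275e-01, -1.06782585e-03, -1.66573736e-04]), 'ft_force': array([-0.3539888 , -1.18933781,  0.0771457 ]), 'ft_torque': array([-0.02680765,  0.04139612, -0.00224856]), 'grip_width': 0.0849656855631864}
top {'intrinsics': array([[574.39458493,   0.        , 330.95705851],
       [  0.        , 574.39458493, 238.60302117],
       [  0.        ,   0.        ,   1.        ]]), 'distortion': array([-0.01983979,  0.        ,  0.        ,  0.        ,  0.        ]), 'T': array([[ 0.01154629,  0.99086102, -0.13439165,  0.41373319],
       [-0.99992924,  0.01182642,  0.00128628,  0.00934814],
       [ 0.0028639 ,  0.13436729,  0.99092746,  1.21124888],
       [ 0.        ,  0.        ,  0.        ,  1.        ]])}
0.99615234375
side {'intrinsics': array([[572.1720021 ,   0.        , 314.12864146],
       [  0.        , 572.1720021 , 241.40390911],
       [  0.        ,   0.        ,   1.        ]]), 'distortion': array([0.03761405, 0.        , 0.        , 0.        , 0.        ]), 'T': array([[ 0.96253289,  0.19462276, -0.18881846,  0.29022583],
       [-0.27053112,  0.64164043, -0.71771197, -1.06307078],
       [-0.01852952,  0.74190265,  0.67025153,  1.08708047],
       [ 0.        ,  0.        ,  0.        ,  1.        ]])}
0.9959798177083333
```

View pics/top0.png

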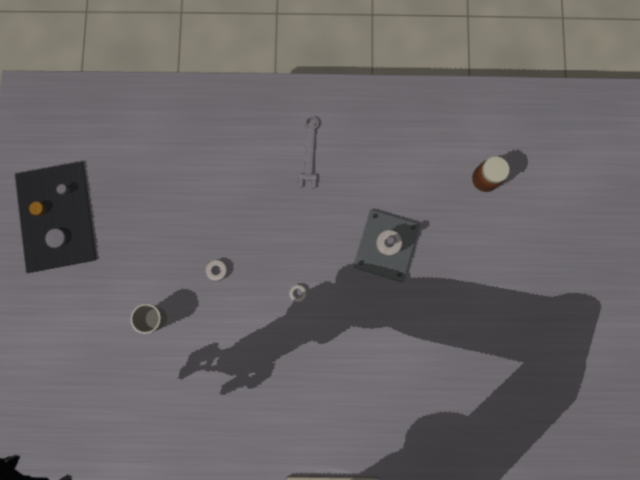

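View pics/side0.png

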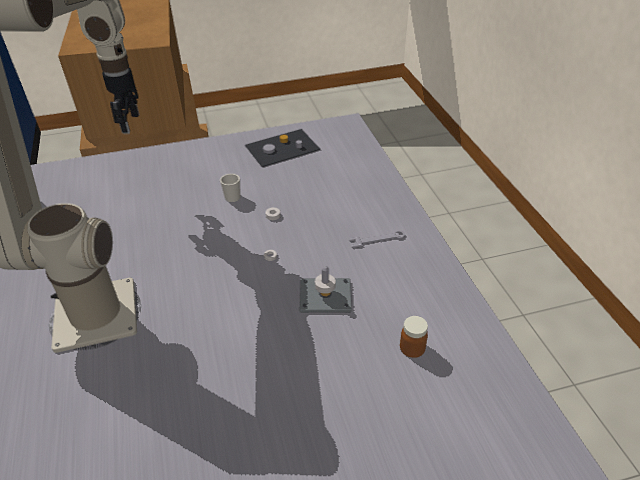

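```bash
cat > h.py <<'E'
import cv2,numpy as np
from workcell import cams
def ray(n,px):
    i=cams.camera_info(n);K,D,T=i["intrinsics"],i["distortion"],i["T"]
    u=cv2.undistortPoints(np.array(px,float).reshape(-1,1,2),K,D).reshape(-1,2)
    r=np.c_[u[:,0],-u[:,1],-np.ones(len(u))]@T[:3,:3].T
    return T[:3,3],r
def onz(n,px,z):
    o,r=ray(n,px); return o+r*((z-o[2])/r[:,2])[:,None]
def cloud(n,d):
    v,u=np.mgrid[:480,:640]
    o,r=ray(n,np.c_[u.ravel(),v.ravel()])
    return (o+r*d.reshape(-1,1)).reshape(480,640,3)
def proj(n,P):
    i=cams.camera_info(n);T=i["T"];p=(np.atleast_2d(P)-T[:3,3])@T[:3,:3]
    p=p*[1,-1,-1]
    return cv2.projectPoints(p,np.zeros(3),np.zeros(3),i["intrinsics"],i["distortion"])[0].reshape(-1,2)
E
python3 - <<'E'
from h import *
tiles=[]
for n,cs in(("top",[(388,243),(216,270),(297,293)]),("side",[(325,283),(273,214),(270,256)])):
    im=cv2.imread(f"pics/{n}0.png");d=np.load(f"pics/{n}0.npy");P=cloud(n,d)
    print(n,"table z",np.median(P[...,2][300:320,430:440]) )
    row=[]
    for (u,v) in cs:
        c=im[v-25:v+25,u-25:u+25];row.append(cv2.resize(c,(266,266),interpolation=cv2.INTER_NEAREST))
        z=P[v-20:v+20,u-20:u+20]
        for lo,hi in((.007,.013),(.013,.02),(.02,.045),(.045,.08),(.095,.12)):
            m=(z[...,2]>lo)&(z[...,2]<hi)
            if m.sum()>3:
                q=z[m];print((u,v),lo,hi,m.sum(),"med",np.median(q,0).round(4),"mid",((q.max(0)+q.min(0))/2).round(4),"ext",np.ptp(q,0).round(4))
    tiles.append(np.hstack(row))
cv2.imwrite("pics/crop0.png",np.vstack(tiles))
E
```

```text
top table z 0.0012682664329338733
(388, 243) 0.007 0.013 503 med [ 0.5661 -0.1085  0.0115] mid [ 0.5699 -0.1115  0.01  ] ext [0.0842 0.0827 0.006 ]
(388, 243) 0.013 0.02 563 med [ 0.5719 -0.1098  0.0145] mid [ 0.5695 -0.1112  0.0164] ext [0.0838 0.0827 0.0068]
(388, 243) 0.02 0.045 6 med [ 0.5397 -0.1021  0.0428] mid [ 0.545  -0.1126  0.0328] ext [0.0218 0.056  0.0241]
(388, 243) 0.045 0.08 436 med [ 0.5604 -0.1056  0.0592] mid [ 0.564  -0.109   0.0624] ext [0.051  0.0514 0.0341]
(388, 243) 0.095 0.12 70 med [ 0.564  -0.1078  0.1046] mid [ 0.5647 -0.1084  0.1029] ext [0.0161 0.0174 0.0152]
(216, 270) 0.007 0.013 38 med [0.5055 0.244  0.0091] mid [0.5117 0.2535 0.0099] ext [0.0635 0.064  0.0057]
(216, 270) 0.013 0.02 237 med [0.5067 0.247  0.0167] mid [0.507  0.2467 0.0165] ext [0.042  0.0425 0.0067]
(216, 270) 0.02 0.045 29 med [0.5169 0.2419 0.0208] mid [0.5086 0.2471 0.0215] ext [0.0376 0.0345 0.003 ]
(297, 293) 0.007 0.013 112 med [0.4625 0.0781 0.0107] mid [0.4699 0.0836 0.01  ] ext [0.0501 0.0501 0.0058]
(297, 293) 0.013 0.02 57 med [0.4631 0.0752 0.0141] mid [0.4613 0.077  0.01
[... 460 characters left out ...]
 mid [ 0.566  -0.1111  0.062 ] ext [0.0499 0.0544 0.0337]
(325, 283) 0.095 0.12 41 med [ 0.5654 -0.1138  0.1032] mid [ 0.567  -0.1101  0.1026] ext [0.0185 0.0183 0.0123]
(273, 214) 0.007 0.013 43 med [0.5077 0.2512 0.0101] mid [0.5217 0.2543 0.01  ] ext [0.1013 0.098  0.0059]
(273, 214) 0.013 0.02 80 med [0.5096 0.2416 0.0155] mid [0.5109 0.2442 0.0165] ext [0.0419 0.0442 0.007 ]
(273, 214) 0.02 0.045 7 med [0.5175 0.2535 0.0206] mid [0.5173 0.244  0.0208] ext [0.0187 0.0343 0.0012]
(270, 256) 0.007 0.013 68 med [0.4638 0.0779 0.01  ] mid [0.4683 0.064  0.0099] ext [0.0984 0.1446 0.0057]
(270, 256) 0.013 0.02 10 med [0.4686 0.066  0.0137] mid [0.4641 0.0713 0.0144] ext [0.0278 0.0245 0.0026]
```

View pics/crop0.png

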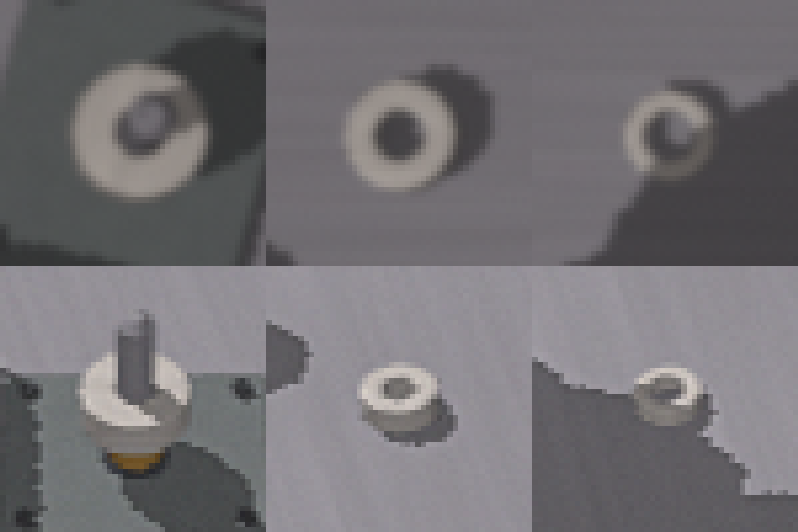

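```bash
cat >> h.py <<'E'
def warm(im): 
    f=im.astype(float);return f[...,2]-f[...,0]   # R-B
def circ(P):
    A=np.c_[2*P[:,:2],np.ones(len(P))];s=np.linalg.lstsq(A,(P[:,:2]**2).sum(1),rcond=None)[0]
    return s[:2],np.sqrt(s[2]+s[:2]@s[:2])
E
python3 - <<'E'
from h import *
im=cv2.imread("pics/top0.png");s=cv2.imread("pics/side0.png")
print([im[270+a,216].tolist() for a in range(-14,15,2)])
for n,I,its in(("top",im,[("seat",388,243,.0605),("med",216,270,.016),("thin",297,293,.011)]),("side",s,[("seat",325,283,.0605),("med",273,214,.016),("thin",270,256,.011)])):
  for nm,u,v,z in its:
    w=warm(I)[v-22:v+22,u-22:u+22]; k=6
    w=cv2.resize(w.astype(np.float32),None,fx=k,fy=k,interpolation=cv2.INTER_LINEAR)
    m=(w>0).astype(np.uint8)
    cs,_=cv2.findContours(m,cv2.RETR_EXTERNAL,cv2.CHAIN_APPROX_NONE)
    c=max(cs,key=cv2.contourArea)[:,0].astype(float)
    c=(c+.5)/k-.5+[u-22,v-22]
    P=onz(n,c,z); q,r=circ(P)
    res=np.abs(np.hypot(*(P[:,:2]-q).T)-r)
    print(n,nm,q.round(4),r.round(4),"res",res.mean().round(4),res.max().round(4),"bbox mid",((P.max(0)+P.min(0))/2)[:2].round(4),np.ptp(P,0)[:2].round(4))
E
```

```text
[[115, 110, 114], [108, 104, 108], [125, 129, 135], [143, 149, 156], [138, 143, 150], [81, 81, 84], [68, 66, 68], [69, 66, 68], [69, 66, 68], [83, 82, 86], [137, 142, 149], [148, 152, 160], [123, 125, 131], [113, 109, 113], [115, 111, 115]]
top seat [ 0.5635 -0.1088] 0.0279 res 0.0004 0.0012 bbox mid [ 0.5637 -0.1092] [0.0555 0.057 ]
top med [0.5079 0.2466] 0.0253 res 0.0009 0.0042 bbox mid [0.5096 0.2463] [0.0551 0.0531]
top thin [0.4627 0.0763] 0.0209 res 0.0011 0.0043 bbox mid [0.4635 0.0772] [0.0455 0.0413]
side seat [ 0.5614 -0.1245] 0.0304 res 0.0068 0.0251 bbox mid [ 0.5636 -0.1239] [0.0569 0.0807]
side med [0.5078 0.2395] 0.0284 res 0.0028 0.007 bbox mid [0.5084 0.2394] [0.0481 0.0655]
side thin [0.4626 0.0717] 0.0217 res 0.0015 0.0036 bbox mid [0.4628 0.0717] [0.0391 0.0481]
```

Run:
```python
from h import *
im=cv2.imread("pics/top0.png");s=cv2.imread("pics/side0.png")
for th in(4,6):
 for n,I,its in(("top",im,[("seat",388,243,.0605),("med",216,270,.016),("thin",297,293,.011)]),):
  for nm,u,v,z in its:
    w=warm(I)[v-22:v+22,u-22:u+22]; k=6
    w=cv2.resize(w.astype(np.float32),None,fx=k,fy=k,interpolation=cv2.INTER_LINEAR)
    m=(w>th).astype(np.uint8)
    cs,_=cv2.findContours(m,cv2.RETR_EXTERNAL,cv2.CHAIN_APPROX_NONE)
    c=max(cs,key=cv2.contourArea)[:,0].astype(float)
    c=(c+.5)/k-.5+[u-22,v-22]
    P=onz(n,c,z); q,r=circ(P)
    res=np.abs(np.hypot(*(P[:,:2]-q).T)-r)
    print(th,n,nm,q.round(4),r.round(4),"res",res.mean().round(4),res.max().round(4),"bbox mid",((P.max(0)+P.min(0))/2)[:2].round(4),np.ptp(P,0)[:2].round(4))
# arbor tip in side: gray patch on seat
for n,I,(u,v) in(("top",im,(390,240)),("side",s,(325,275))):
    d=np.load(f"pics/{n}0.npy");P=cloud(n,d)[v-20:v+20,u-20:u+20]
    m=(P[...,2]>.099)&(P[...,2]<.112);yy,xx=np.nonzero(m);c=np.c_[xx+u-20,yy+v-20]
    print(n,m.sum(),c.mean(0),onz(n,[c.mean(0)],.106),np.ptp(c,0), np.hypot(*(P[m][:,:2]-[.5645,-.109]).T).max())
    print(n,"proj guess",proj(n,[[.5645,-.109,.106],[.564,-.109,.0605]]))
    ztop=P[...,2];rr=np.hypot(P[...,0]-.5645,P[...,1]+.109);mm=(rr>.012)&(rr<.022)&(ztop>.04)
    print("seat top z",np.median(ztop[mm]),mm.sum())
```

```text
4 top seat [ 0.5635 -0.1086] 0.0263 res 0.0003 0.001 bbox mid [ 0.5636 -0.1087] [0.0527 0.0533]
4 top med [0.5071 0.247 ] 0.0224 res 0.0002 0.0006 bbox mid [0.5072 0.2469] [0.0446 0.046 ]
4 top thin [0.462  0.0767] 0.0179 res 0.0003 0.001 bbox mid [0.4619 0.0771] [0.036  0.0368]
6 top seat [ 0.5634 -0.1085] 0.0256 res 0.0004 0.0017 bbox mid [ 0.5635 -0.1089] [0.0517 0.0516]
6 top med [0.5071 0.247 ] 0.0216 res 0.0002 0.0007 bbox mid [0.507  0.2468] [0.0435 0.0443]
6 top thin [0.4622 0.077 ] 0.017 res 0.0004 0.0017 bbox mid [0.4621 0.0771] [0.0343 0.0346]
top 66 [390.75757576 239.04545455] [[ 0.56414851 -0.10825812  0.106     ]] [8 8] 0.009324093774311738
top proj guess [[391.13876961 238.87067717]
 [388.73802763 242.13042588]]
seat top z 0.05919923957111961 236
side 31 [324.77419355 268.4516129 ] [[ 0.5648448  -0.11440312  0.106     ]] [6 5] 0.010690747481971102
side proj guess [[324.00877285 266.98189807]
 [323.94419823 280.03873804]]
seat top z 0.05840841998898616 108
```

Call:
send_rows(
  moves=[
    [-0.0334,-0.00855,0,0],
    [-0.0334,-0.00855,0,0],
    [-0.0334,-0.00855,0,0],
    [-0.0334,-0.00855,0,0],
    [-0.0334,-0.00855,0,0],
    [-0.0334,-0.00855,0,0],
    [-0.0334,-0.00855,0,0],
    [-0.0334,-0.00855,0.02,0],
    [-0.0334,-0.00855,0.02,0],
    [-0.0334,-0.00855,0.02,0],
    [-0.0334,-0.00855,0.02,0],
    [-0.0334,-0.00855,0.02,0],
    [0,0,0,0],
    [0,0,0,0],
  ],
  claw=0.55,
)

```text
clock: 1.5
eef_pos: [0.5067, 0.2468, 0.13]
tool_rot: [0.164, 0.987, -0.001, -0.001]
ft_force: [-0.3, -0.5, 1.0]
grip_width: 0.0665
```

```bash
cat >> h.py <<'E'
from scipy.spatial.transform import Rotation as Rn
def to(x,y,z):
    from workcell import monitor
    o=monitor.get_obs();R=Rn.from_quat(o["tool_rot"]).as_matrix()
    print("t",o["clock"],"p",o["eef_pos"].round(4),"q",o["joint_pos"].round(3),"F",o["ft_force"].round(2),"M",o["ft_torque"].round(3),"w",round(o["grip_width"],4))
    print("axes x",R[:,0].round(4),"y",R[:,1].round(4),"z",R[:,2].round(4),"tool delta m",(R.T@(np.array([x,y,z])-o["eef_pos"])).round(4))
E
python3 -c "
from h import *
to(.507,.247,.002)"
```

```text
t 1.5 p [0.5067 0.2468 0.13  ] q [0.453 0.429 0.003 1.148 0.    0.782] F [-0.33 -0.54  1.01] M [0.009 0.002 0.032] w 0.0665
axes x [-0.9465  0.3226  0.0025] y [ 0.3226  0.9465 -0.0019] z [-0.0029 -0.001  -1.    ] tool delta m [-0.0005  0.0005  0.128 ]
```

Call:
send_rows(
  moves=[
    [0,0,0.02,0],
    [0,0,0.02,0],
    [0,0,0.02,0],
    [0,0,0.02,0],
    [0,0,0.02,0],
    [0,0,0.015,0],
    [0,0,0.01,0],
    [0,0,0.002,0],
    [0,0,0,0],
    [0,0,0,0],
  ],
)

```text
clock: 2.5
eef_pos: [0.5078, 0.2483, 0.0054]
tool_rot: [0.162, 0.987, 0.001, 0.001]
ft_force: [0.7, -0.1, 0.5]
grip_width: 0.0662
```

```bash
python3 -c "
from h import *
to(.507,.247,.003)
for n,(u,v) in (('side',(275,210)),('top',(216,268))):
    im,d=cams.camera(n)
    cv2.imwrite('pics/%s1.png'%n,cv2.resize(im[v-50:v+50,u-60:u+60],None,fx=5,fy=5,interpolation=cv2.INTER_CUBIC))
"
```

```text
t 2.5 p [0.5078 0.2483 0.0054] q [ 0.455  0.56  -0.148  0.861  0.     0.781] F [ 0.68 -0.07  0.46] M [-0.034 -0.019  0.03 ] w 0.0662
axes x [-0.9472  0.3206 -0.0013] y [0.3206 0.9472 0.0014] z [ 1.7e-03  9.0e-04 -1.0e+00] tool delta m [ 0.0003 -0.0015  0.0024]
```

View pics/side1.png

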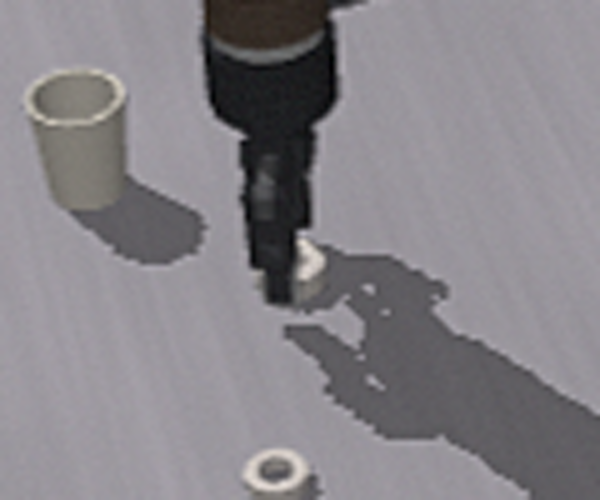

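View pics/top1.png

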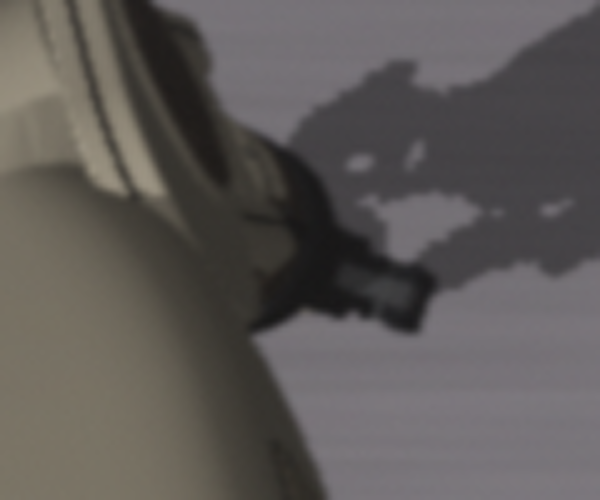

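Call:
send_rows(
  moves=[
    [0,0,0.002,0],
    [0,0,0,0],
    [0,0,0,0],
    [0,0,0,0],
    [0,0,0,0],
    [0,0,0,0],
  ],
  claw=-1,
)

```text
clock: 3.2
eef_pos: [0.5078, 0.2479, 0.0031]
tool_rot: [0.163, 0.987, 0.0, 0.001]
ft_force: [0.1, -0.1, 6.1]
grip_width: 0.0411
```

```bash
python3 -c "
from h import *
to(.507,.247,.003)"
```

```text
t 3.2 p [0.5078 0.2479 0.0031] q [ 0.454  0.563 -0.15   0.856 -0.     0.781] F [ 0.07 -0.07  6.07] M [-0.117  0.112 -0.011] w 0.0411
axes x [-0.947   0.3211 -0.0011] y [3.211e-01 9.470e-01 9.000e-04] z [ 1.3e-03  5.0e-04 -1.0e+00] tool delta m [ 0.0004 -0.0011  0.    ]
```

Call:
send_rows(
  moves=[
    [0,0,0,0],
    [0,0,-0.002,0],
    [0,0,-0.005,0],
    [0,0,-0.01,0],
    [0,0,-0.02,0],
    [0,0,-0.03,0],
    [0,0,-0.03,0],
    [0,0,-0.03,0],
    [0,0,-0.03,0],
    [0,0,0,0],
    [0,0,0,0],
  ],
)

```text
clock: 4.3
eef_pos: [0.5076, 0.2479, 0.1605]
tool_rot: [0.163, 0.987, 0.001, 0.001]
ft_force: [-0.1, 0.4, -0.7]
grip_width: 0.0409
```

```bash
python3 -c "
from h import *
to(.5640,-.1085,.16)
n='side';im,d=cams.camera(n)
np.save('pics/s2.npy',d);cv2.imwrite('pics/s2full.png',im)
u,v=proj(n,[[.507,.247,.16]])[0].astype(int);print(u,v)
cv2.imwrite('pics/side2.png',cv2.resize(im[v-40:v+40,u-50:u+50],None,fx=7,fy=7,interpolation=cv2.INTER_CUBIC))
"
```

```text
t 4.3 p [0.5076 0.2479 0.1605] q [ 0.454  0.405  0.049  1.213 -0.     0.781] F [-0.07  0.4  -0.69] M [ 0.016  0.001 -0.055] w 0.0409
axes x [-0.9471  0.321  -0.0017] y [0.321  0.9471 0.0016] z [ 0.0021  0.001  -1.    ] tool delta m [-1.678e-01 -3.195e-01  3.000e-04]
268 171
```

View pics/side2.png

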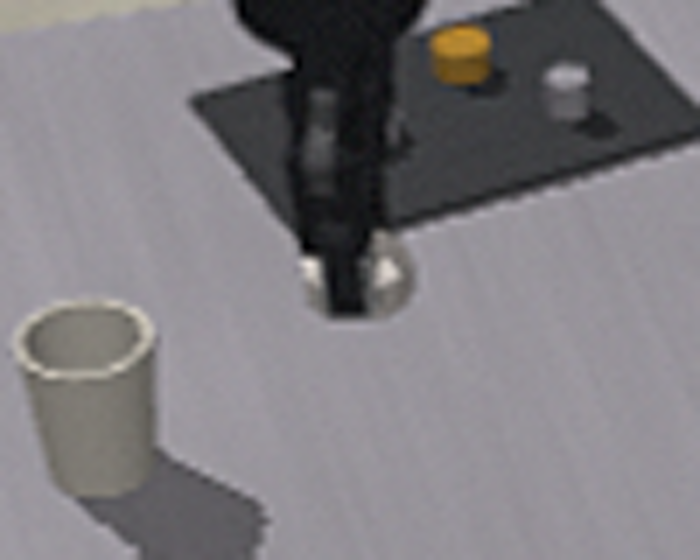

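Run:
```python
from h import *
im=cv2.imread('pics/s2full.png');d=np.load('pics/s2.npy');P=cloud('side',d)
u0,v0=268,171
w=warm(im)
for v in range(160,180): print(v,' '.join('%3d'%w[v,u] for u in range(255,286)))
q=P[158:182,255:286];m=(q[...,2]>.15)&(w[158:182,255:286]>4)&(q[...,2]<.19)
print(m.sum(),q[m].min(0).round(4),q[m].max(0).round(4),q[m].mean(0).round(4))
# ring reference projection if centred on TCP, axis z .168
a=np.linspace(0,2*np.pi,60)
for c in((.5077,.2479),(.507,.247)):
  e=np.vstack([proj('side',np.c_[c[0]+.022*np.cos(a),c[1]+.022*np.sin(a),np.full(60,z)]) for z in(.155,.171)])
  print(c,e.min(0),e.max(0))
```

```text
160  -1  -4  -3  -5  -2  -3  -2  -5  -4  -3  -5  -1  -5   0  -5  -5  -3  -2  -2  -3  -3  -3  -4  -4  -3  -3  -2  -5  -3   1  -4
161  -2  -3  -2  -3  -3  -1  -3  -3  -3  -3  -2   0  -3  -2  -4  -3   0   2  -2  -4  -4  -4  -2  -3  -1  -3  -3  -1  -1  -2  -2
162  -4  -4  -4  -4  -3  -3   1  -5  -2  -3  -2  -4  -2   0  -5  -4  -3  -3  -3  -3  -4  -3   0  -2  -2  -2  -2  -3  -3  -4  -3
163  -2  -2  -2  -2  -3  -4  -2  -4  -2  -2  -2  -7  -2  -4  -2  -4  -2   5   1  -4  -1  -3  -4  -2  -4  -4  -2  -4  -3  -2  -1
164  -4  -3  -2   0  -2  -4   2  -4  -3  -6  -5  -2  -5  -6  -4  -3   6   8   6   1  -2  -3  -3  -5  -3  -2  -5  -3  -1  -4  -4
165  -4  -3  -3   0  -1  -1  -5  -2  -6  -5  -1  -5  -7  -2  -3   1   6  10   8   7   1  -6  -5  -2  -1  -3  -3  -3  -4  -3  -5
166  -3  -1  -3  -3  -3  -3  -1  -2  -1  -4  -3  -4  -6  -2  -3  -1   5   8   8   8   7  -1  -4  -2  -3  -4  -4  -4  -4  -3  -6
167  -3  -2  -2  -1  -2  -5   1   5   2  -4  -1  -4  -6  -3  -5  -4   4   9   8   9  10   2  -5  -3  -2  -6  -5  -3  -4  -3  -2
168  -3  -3  -3  -4  -4  -3   8  15   6  -4  -1  -6  -1  -2  -3  -1   4  13 
[... 975 characters left out ...]
  -2  -2  -4  -1  -4   0  -2   0  -3  -2   2   2  -2  -5  -7  -3  -2  -1  -2  -2  -4  -3  -2  -2  -2
177  -3  -3  -3  -2  -4  -4  -2  -3  -3  -2  -2  -4  -3  -2  -7  -5  -5  -3  -4  -4  -3  -3  -2  -3  -4  -3  -4  -3  -2  -4  -4
178  -2  -2  -4  -5  -4  -3  -2  -3  -4  -5  -2  -5  -5  -1  -4  -3  -4  -3  -1  -4  -3  -5  -4  -2  -3  -3  -1  -4  -5  -4  -2
179  -3  -3  -1  -2  -3  -4  -2  -4  -1  -4  -3  -4  -5  -4  -5  -5  -6  -4  -3  -5  -3  -4  -3  -3  -2  -4  -2  -2  -3  -2  -3
59 [0.4888 0.218  0.1572] [0.5281 0.2653 0.1832] [0.5157 0.2383 0.1715]
(0.5077, 0.2479) [260.17225492 163.75237124] [276.33261546 177.58977538]
(0.507, 0.247) [259.99134711 163.96867532] [276.16103636 177.8157025 ]
```

Run:
```python
from h import *
im=cv2.imread('pics/side0.png');w=warm(im)
for v in range(272,296,2): print(v,' '.join('%3d'%w[v,u] for u in range(305,345)))
g=im.astype(int).sum(2)//3
for v in range(262,282,1): print(v,' '.join('%3d'%g[v,u] for u in range(313,337)))
a=np.linspace(0,2*np.pi,60)
for c in((.564,-.1085),(.566,-.1085)):
  for r,zs in((.026,(.0392,.0592)),(.009,(.065,.100))):
    e=np.vstack([proj('side',np.c_[c[0]+r*np.cos(a),c[1]+r*np.sin(a),np.full(60,z)]) for z in zs])
    print(c,r,e.min(0),e.max(0))
```

```text
272  -2  -3  -3  -4  -3  -2  -3  -2  -4  -1  -4  -2  -1  -3  -3  -2  -4  -3  -2  -1  -3  -3  -4  -4  -6  -2  -2  -1  -1  -5  -2  -3  -5  -3  -1  -3  -2  -4  -2  -3
274  -2  -2   0  -3  -4  -4  -3  -4  -3  -5  -2  -2  -4  -3   0   8   5  -2  -2  -3   1  -3  -4   3   5  -1  -4  -6  -3  -5  -5  -1  -4  -5  -3  -5  -4  -5  -2  -3
276  -3  -3  -4  -3  -2  -4  -5  -3  -4  -4  -4  -2   5  15  12  11   9  -4  -2  -3  -2  -4  -3   3  10  15  14  11   1  -1  -1  -5  -3  -2  -5  -3  -2  -5  -6  -2
278  -4  -4  -6  -4  -1  -5  -3  -6  -4  -5   3  13  14  13  10  11   9  -6  -1  -1  -1  -3  -2   4  11  13  12  12  13  13  -2  -4  -5  -6  -5  -5  -3  -2  -3  -4
280  -4  -5  -3  -5  -4  -6  -5  -7  -6  -1   7  11  13  14  13  11   7  -3  -2  -3  -2  -2  -4   0   7  13  13  13  12  12   8  -8  -4  -3  -4  -2  -7  -6  -5  -2
282  -1  -2  -5  -8  -4  -5  -5  -4  -5  -2   8  13  11  12  13  13  10   3  -1  -4  -1  -3  -4  -1   6   8   7  10  14  15   7  -7  -4  -5  -5  -5  -6  -7  -5  -4
284  -6  -4  -3  -6  -6  -6  -7  -6  -6  -1   7  12  12  12  14  13   9  14  13  14  13   7   8   8   5   7   8   5 
[... 2483 characters left out ...]
 190 191 188 188 193 170  82  90  95  96  94  85 114 178 192 188 185 194 170 111 124
279 110 118 159 189 183 182 184 187 161  83  89  94  96  93  84 121 178 190 187 184 184 173 127 106
280 110 124 160 184 182 180 180 175 135  83  89  93  97  95  87  79 130 189 184 183 182 180 153 109
281 110 140 188 189 186 184 183 183 145  85  89  94  93  93  89  79  89 105 140 190 189 179 143 110
(0.564, -0.1085) 0.026 [313.45717285 272.8392569 ] [334.33244535 293.42866362]
(0.564, -0.1085) 0.009 [320.08941288 266.04645011] [327.49642819 281.25086126]
(0.566, -0.1085) 0.026 [314.22974727 272.67695811] [335.10031318 293.25795608]
(0.566, -0.1085) 0.009 [320.87529627 265.88137132] [328.26772442 281.08287772]
```

Call:
send_rows(
  moves=[
    [-0.0169,-0.0319,0,0],
    [-0.0169,-0.0319,0,0],
    [-0.0169,-0.0319,0,0],
    [-0.0169,-0.0319,0,0],
    [-0.0169,-0.0319,0,0],
    [-0.0169,-0.0319,0,0],
    [-0.0169,-0.0319,0,0],
    [-0.0169,-0.0319,0,0],
    [-0.0169,-0.0319,0,0],
    [-0.0169,-0.0319,0,0],
    [0,0,0.015,0],
    [0,0,0.015,0],
    [0,0,0.01,0],
    [0,0,0,0],
    [0,0,0,0],
    [0,0,0,0],
  ],
)

```text
clock: 5.95
eef_pos: [0.5653, -0.1084, 0.1199]
tool_rot: [0.162, 0.987, -0.0, 0.0]
ft_force: [0.6, 0.3, -0.0]
grip_width: 0.0414
```

Run:
```python
from h import *
to(.5652,-.108,.112)
for n in('side','top'):
    im,d=cams.camera(n);cv2.imwrite(f'pics/{n}3full.png',im)
    u,v=proj(n,[[.565,-.108,.11]])[0].astype(int);print(n,u,v)
    cv2.imwrite(f'pics/{n}3.png',cv2.resize(im[v-30:v+30,u-40:u+40],None,fx=9,fy=9,interpolation=cv2.INTER_CUBIC))
to(.5652,-.108,.112)
```

```text
t 5.95 p [ 0.5653 -0.1084  0.1199] q [-0.189  0.456  0.018  1.132 -0.     0.137] F [ 0.64  0.27 -0.  ] M [-0.006  0.002 -0.007] w 0.0414
axes x [-0.9473  0.3204 -0.001 ] y [3.204e-01 9.473e-01 1.000e-04] z [ 9.e-04 -2.e-04 -1.e+00] tool delta m [0.0002 0.0003 0.0079]
side 324 265
top 390 238
t 6.05 p [ 0.5654 -0.1085  0.1202] q [-0.19   0.456  0.018  1.132 -0.     0.137] F [ 0.03  0.49 -1.03] M [-0.013  0.002  0.007] w 0.0411
axes x [-0.9472  0.3205 -0.0015] y [3.205e-01 9.472e-01 2.000e-04] z [ 1.5e-03 -3.0e-04 -1.0e+00] tool delta m [0.0003 0.0004 0.0082]
```

View pics/side3.png

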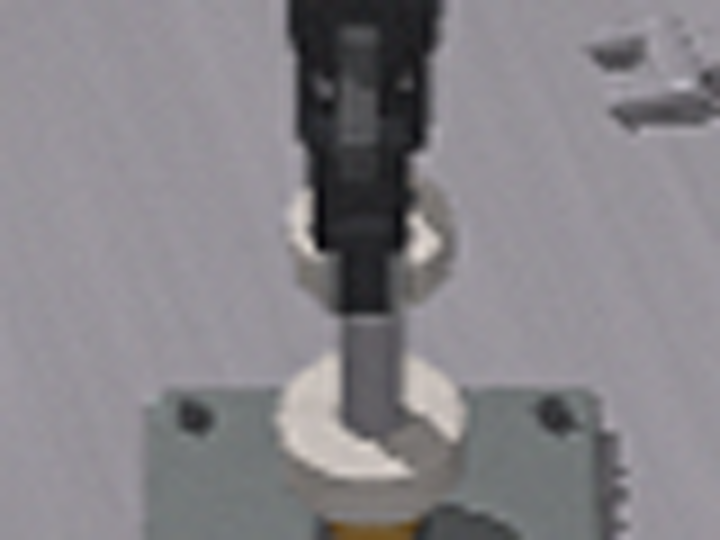

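View pics/top3.png

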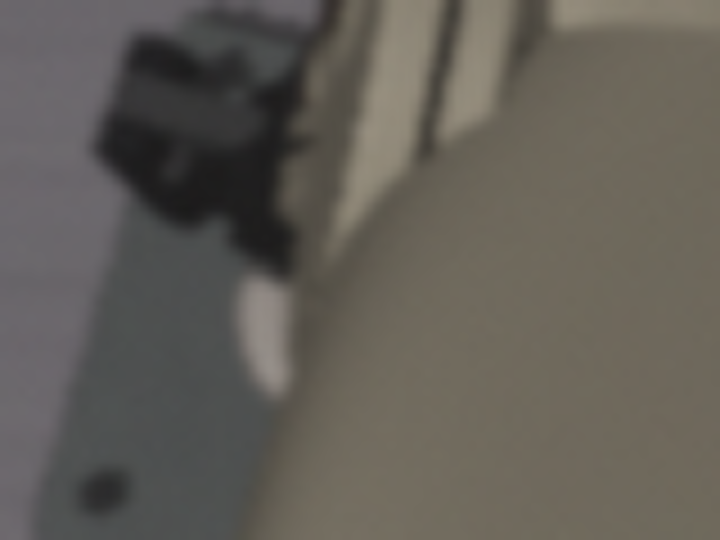

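Call:
send_rows(
  moves=[
    [0,0,0.005,0],
    [0,0,0.005,0],
    [0,0,0.002,0],
    [0,0,0.001,0],
    [0,0,0.001,0],
    [0,0,0,0],
  ],
)

```text
clock: 6.65
eef_pos: [0.5648, -0.1087, 0.1052]
tool_rot: [0.163, 0.987, 0.0, -0.0]
ft_force: [0.7, -0.4, -0.7]
grip_width: 0.0405
```

Call:
send_rows(
  moves=[
    [0,0,0.001,0],
    [0,0,0.001,0],
    [0,0,0,0],
  ],
)

```text
clock: 6.95
eef_pos: [0.5647, -0.1087, 0.1032]
tool_rot: [0.163, 0.987, -0.0, -0.0]
ft_force: [-0.6, -1.0, -0.5]
grip_width: 0.041
```

Call:
send_rows(
  moves=[
    [0,0,0.001,0],
    [0,0,0.001,0],
    [0,0,0,0],
  ],
)

```text
clock: 7.25
eef_pos: [0.5647, -0.1087, 0.1011]
tool_rot: [0.163, 0.987, -0.0, -0.0]
ft_force: [-0.4, 0.2, -0.3]
grip_width: 0.0412
```

```bash
python3 -c "
from h import *
to(.5652,-.108,.062)"
```

```text
t 7.25 p [ 0.5647 -0.1087  0.1011] q [-0.19   0.472 -0.008  1.09  -0.     0.137] F [-0.41  0.16 -0.33] M [ 0.002  0.028 -0.024] w 0.0412
axes x [-9.471e-01  3.210e-01  3.000e-04] y [ 3.210e-01  9.471e-01 -1.000e-04] z [-3.e-04  0.e+00 -1.e+00] tool delta m [-0.0003  0.0008  0.0391]
```

Call:
send_rows(
  moves=[
    [0,0,0.001,0],
    [0,0,0.001,0],
    [0,0,0,0],
  ],
)

```text
clock: 7.55
eef_pos: [0.5647, -0.1086, 0.0991]
tool_rot: [0.163, 0.987, -0.0, -0.0]
ft_force: [0.3, -0.5, -1.5]
grip_width: 0.0408
```

Call:
send_rows(
  moves=[
    [0,0,0.0015,0],
    [0,0,0.0015,0],
    [0,0,0,0],
  ],
)

```text
clock: 7.85
eef_pos: [0.5646, -0.1086, 0.096]
tool_rot: [0.163, 0.987, -0.0, -0.0]
ft_force: [-0.9, 0.3, -0.6]
grip_width: 0.0407
```

Call:
send_rows(
  moves=[
    [0,0,0.0015,0],
    [0,0,0.0015,0],
    [0,0,0,0],
  ],
)

```text
clock: 8.15
eef_pos: [0.5646, -0.1086, 0.093]
tool_rot: [0.163, 0.987, 0.0, -0.0]
ft_force: [0.1, 0.7, -0.5]
grip_width: 0.0404
```

Run:
```python
from h import *
to(.5652,-.108,.062)
n='side'
im,d=cams.camera(n);cv2.imwrite(f'pics/{n}4full.png',im)
u,v=proj(n,[[.565,-.108,.09]])[0].astype(int);print(n,u,v)
cv2.imwrite(f'pics/{n}4.png',cv2.resize(im[v-30:v+30,u-40:u+40],None,fx=9,fy=9,interpolation=cv2.INTER_CUBIC))
```

```text
t 8.15 p [ 0.5646 -0.1086  0.093 ] q [-0.19   0.48  -0.019  1.072 -0.     0.137] F [ 0.1   0.66 -0.54] M [-0.008  0.03  -0.008] w 0.0404
axes x [-9.471e-01  3.210e-01  5.000e-04] y [ 3.210e-01  9.471e-01 -1.000e-04] z [-5.e-04  1.e-04 -1.e+00] tool delta m [-0.0004  0.0008  0.031 ]
side 324 271
```

View pics/side4.png

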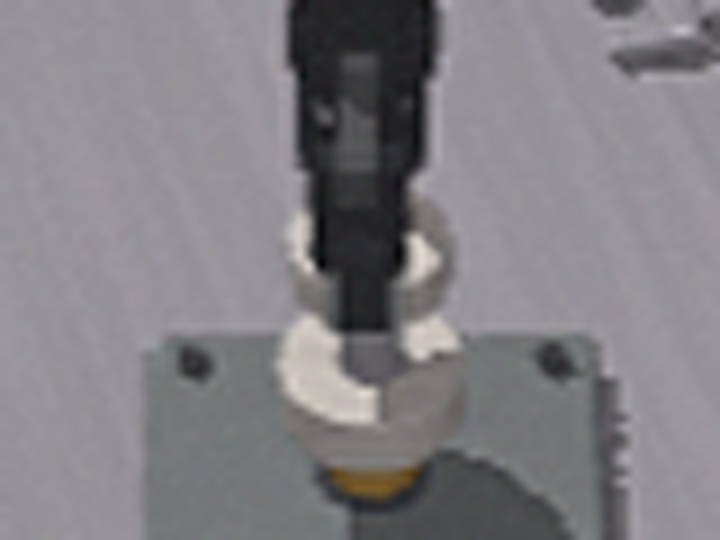

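Call:
send_rows(
  moves=[
    [0,0,0.004,0],
    [0,0,0.004,0],
    [0,0,0.004,0],
    [0,0,0.004,0],
    [0,0,0.004,0],
    [0,0,0.003,0],
    [0,0,0.002,0],
    [0,0,0,0],
  ],
)

```text
clock: 9.0
eef_pos: [0.5646, -0.1086, 0.0679]
tool_rot: [0.163, 0.987, 0.0, -0.0]
ft_force: [-0.2, -1.0, 0.0]
grip_width: 0.0411
```

Call:
send_rows(
  moves=[
    [0,0,0.001,0],
    [0,0,0,0],
  ],
)

```text
clock: 9.2
eef_pos: [0.5649, -0.1087, 0.0674]
tool_rot: [0.163, 0.987, 0.0, 0.0]
ft_force: [0.4, -0.7, -0.7]
grip_width: 0.0407
```

Call:
send_rows(
  moves=[
    [0,0,0.001,0],
    [0,0,0,0],
  ],
)

```text
clock: 9.4
eef_pos: [0.5648, -0.1086, 0.0663]
tool_rot: [0.163, 0.987, 0.0, 0.0]
ft_force: [-0.0, -0.4, -0.5]
grip_width: 0.0412
```

Call:
send_rows(
  moves=[
    [0,0,0.001,0],
    [0,0,0,0],
  ],
)

```text
clock: 9.6
eef_pos: [0.5647, -0.1086, 0.0652]
tool_rot: [0.163, 0.987, -0.0, -0.0]
ft_force: [0.7, 0.1, -0.9]
grip_width: 0.0412
```

Call:
send_rows(
  moves=[
    [0,0,0.001,0],
    [0,0,0.001,0],
    [0,0,0,0],
  ],
)

```text
clock: 9.9
eef_pos: [0.5646, -0.1086, 0.0631]
tool_rot: [0.163, 0.987, 0.0, -0.0]
ft_force: [0.1, 0.2, -0.3]
grip_width: 0.0406
```

Call:
send_rows(
  moves=[
    [0,0,0.0007,0],
    [0,0,0,0],
  ],
)

```text
clock: 10.1
eef_pos: [0.5647, -0.1086, 0.0625]
tool_rot: [0.163, 0.987, -0.0, -0.0]
ft_force: [0.0, -0.1, -0.5]
grip_width: 0.041
```

Call:
send_rows(
  moves=[
    [0,0,0.0007,0],
    [0,0,0,0],
  ],
)

```text
clock: 10.3
eef_pos: [0.5648, -0.1087, 0.0618]
tool_rot: [0.163, 0.987, 0.0, -0.0]
ft_force: [0.0, 0.1, -0.3]
grip_width: 0.041
```

Call:
send_rows(
  moves=[
    [0,0,0.0007,0],
    [0,0,0,0],
  ],
)

```text
clock: 10.5
eef_pos: [0.5649, -0.1087, 0.0613]
tool_rot: [0.163, 0.987, 0.0, 0.0]
ft_force: [-0.2, -0.1, -0.2]
grip_width: 0.0408
```

Call:
send_rows(
  moves=[
    [0,0,0.0007,0],
    [0,0,0,0],
  ],
)

```text
clock: 10.7
eef_pos: [0.5651, -0.1087, 0.0612]
tool_rot: [0.163, 0.987, -0.0, 0.0]
ft_force: [-1.3, 0.1, 4.2]
grip_width: 0.041
```

Call:
send_rows(
  moves=[
    [0,0,0.0007,0],
    [0,0,0,0],
  ],
)

```text
clock: 10.9
eef_pos: [0.5651, -0.1087, 0.0606]
tool_rot: [0.163, 0.987, -0.0, 0.0]
ft_force: [-1.9, 0.8, 5.4]
grip_width: 0.0407
```

Call:
send_rows(
  moves=[
    [0,0,0,0],
    [0,0,0,0],
    [0,0,0,0],
    [0,0,0,0],
    [0,0,-0.005,0],
    [0,0,-0.01,0],
    [0,0,-0.02,0],
    [0,0,-0.03,0],
    [0,0,-0.03,0],
    [0,0,-0.03,0],
  ],
  claw=0.4,
)

```text
clock: 11.9
eef_pos: [0.5649, -0.1087, 0.187]
tool_rot: [0.163, 0.987, 0.0, 0.001]
ft_force: [1.3, -0.2, -0.4]
grip_width: 0.0601
```

Run:
```python
from h import *
n='side'
im,d=cams.camera(n);cv2.imwrite(f'pics/{n}5full.png',im);np.save('pics/s5.npy',d)
u,v=proj(n,[[.565,-.108,.08]])[0].astype(int)
cv2.imwrite(f'pics/{n}5.png',cv2.resize(im[v-30:v+30,u-40:u+40],None,fx=9,fy=9,interpolation=cv2.INTER_CUBIC))
to(.463,.077,.19)
```

```text
t 11.95 p [ 0.5677 -0.1093  0.1929] q [-0.19   0.405  0.136  1.291 -0.     0.137] F [ 1.67 -0.34  3.87] M [-0.054 -0.102  0.031] w 0.0601
axes x [-0.947   0.321  -0.0104] y [0.321  0.9471 0.0014] z [ 0.0103 -0.002  -0.9999] tool delta m [0.159  0.1428 0.0015]
```

View pics/side5.png

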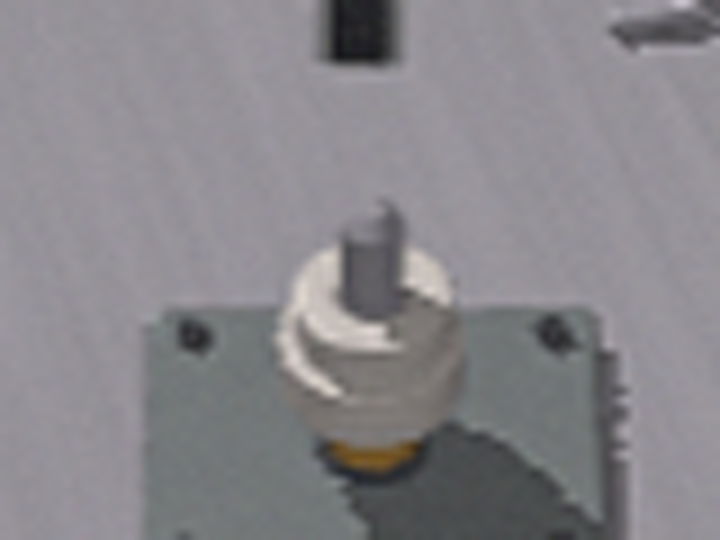

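Call:
send_rows(
  moves=[
    [0.0261,0.024,0,0],
    [0.0261,0.024,0,0],
    [0.0261,0.024,0,0],
    [0.0261,0.024,0,0],
    [0.0261,0.024,0,0],
    [0.0261,0.024,0,0],
    [0,0,0.03,0],
    [0,0,0.03,0],
    [0,0,0.03,0],
    [0,0,0,0],
    [0,0,0,0],
  ],
  claw=0.4,
)

```text
clock: 13.05
eef_pos: [0.4628, 0.078, 0.0955]
tool_rot: [0.163, 0.987, -0.0, -0.0]
ft_force: [0.1, -0.1, -0.5]
grip_width: 0.0598
```

Run:
```python
from h import *
to(.463,.0777,.002)
```

```text
t 13.05 p [0.4628 0.078  0.0955] q [ 0.167  0.29  -0.306  0.975 -0.     0.494] F [ 0.15 -0.08 -0.51] M [-0.007  0.019 -0.041] w 0.0598
axes x [-9.471e-01  3.210e-01  2.000e-04] y [ 3.210e-01  9.471e-01 -1.000e-04] z [-2.e-04 -0.e+00 -1.e+00] tool delta m [-0.0003 -0.0002  0.0935]
```

Call:
send_rows(
  moves=[
    [0,0,0.02,0],
    [0,0,0.02,0],
    [0,0,0.02,0],
    [0,0,0.015,0],
    [0,0,0.01,0],
    [0,0,0.005,0],
    [0,0,0.002,0],
    [0,0,0,0],
    [0,0,0,0],
  ],
)

```text
clock: 13.95
eef_pos: [0.4634, 0.0781, 0.0035]
tool_rot: [0.163, 0.987, 0.0, 0.001]
ft_force: [0.5, -0.2, -0.5]
grip_width: 0.0594
```

Run:
```python
from h import *
to(.463,.0777,.0035)
n='side'
im,d=cams.camera(n)
u,v=proj(n,[[.463,.077,.01]])[0].astype(int)
cv2.imwrite(f'pics/{n}6.png',cv2.resize(im[v-30:v+30,u-40:u+40],None,fx=9,fy=9,interpolation=cv2.INTER_CUBIC))
to(.463,.0777,.0035)
```

```text
t 13.95 p [0.4634 0.0781 0.0035] q [ 0.167  0.416 -0.414  0.739 -0.     0.494] F [ 0.48 -0.25 -0.53] M [-0.013 -0.017 -0.027] w 0.0594
axes x [-0.9471  0.321  -0.0013] y [3.210e-01 9.471e-01 7.000e-04] z [ 1.4e-03  2.0e-04 -1.0e+00] tool delta m [ 0.0003 -0.0005  0.    ]
t 14.0 p [0.4633 0.0781 0.0035] q [ 0.167  0.416 -0.414  0.739 -0.     0.494] F [1.32 0.4  0.16] M [ 0.007  0.069 -0.016] w 0.0602
axes x [-0.9471  0.321  -0.0012] y [3.210e-01 9.471e-01 6.000e-04] z [ 1.3e-03  2.0e-04 -1.0e+00] tool delta m [ 0.0002 -0.0005 -0.    ]
```

View pics/side6.png

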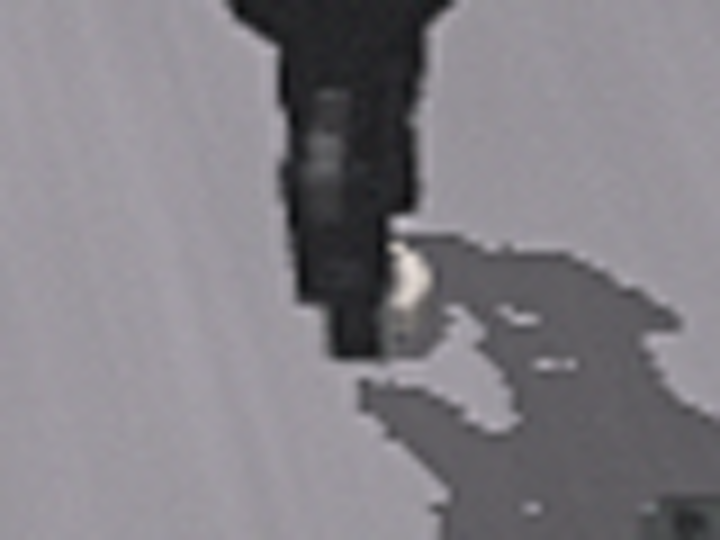

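Call:
send_rows(
  moves=[
    [0,0,0,0],
    [0,0,0,0],
    [0,0,0,0],
    [0,0,0,0],
    [0,0,0,0],
    [0,0,0,0],
  ],
  claw=-1,
)

```text
clock: 14.6
eef_pos: [0.463, 0.078, 0.0037]
tool_rot: [0.163, 0.987, 0.0, 0.0]
ft_force: [-1.7, -0.4, 6.0]
grip_width: 0.0323
```

Call:
send_rows(
  moves=[
    [0,0,-0.002,0],
    [0,0,-0.005,0],
    [0,0,-0.01,0],
    [0,0,-0.02,0],
    [0,0,-0.03,0],
    [0,0,-0.03,0],
    [0,0,-0.03,0],
    [0,0,-0.03,0],
    [0,0,0,0],
    [0,0,0,0],
  ],
)

```text
clock: 15.6
eef_pos: [0.4633, 0.0781, 0.1609]
tool_rot: [0.163, 0.987, 0.0, 0.001]
ft_force: [-0.6, -1.4, -0.3]
grip_width: 0.0326
```

Run:
```python
from h import *
to(.5648,-.1087,.16)
n='side'
im,d=cams.camera(n)
u,v=proj(n,[[.463,.077,.16]])[0].astype(int)
cv2.imwrite(f'pics/{n}7.png',cv2.resize(im[v-30:v+30,u-40:u+40],None,fx=9,fy=9,interpolation=cv2.INTER_CUBIC))
w=warm(im)
for r in range(v-8,v+10): print(r,' '.join('%3d'%w[r,c] for c in range(u-14,u+16)))
a=np.linspace(0,2*np.pi,60);print(u-14)
e=np.vstack([proj('side',np.c_[.4633+.018*np.cos(a),.0781+.018*np.sin(a),np.full(60,z)]) for z in(.157,.168)])
print(e.min(0),e.max(0))
```

```text
t 15.6 p [0.4633 0.0781 0.1609] q [ 0.167  0.224 -0.206  1.139  0.     0.494] F [-0.65 -1.43 -0.34] M [-0.029  0.062  0.005] w 0.0326
axes x [-0.9471  0.321  -0.0022] y [0.321  0.9471 0.0012] z [ 2.5e-03  4.0e-04 -1.0e+00] tool delta m [-0.1561 -0.1443  0.0011]
203  -3  -3  -2  -2  -2  -2  -1  -4  -2  -2  -2  -4  -1  -3  -3  -2  -3  -5  -1   2  -1  -4  -5  -4  -3  -5  -2  -2  -4  -2
204  -1  -1  -2  -3  -3  -5  -6  -6  -2  -6  -5  -3  -7  -2  -2  -4  -3  -3  -4   1  -4  -4  -2   0  -3  -4  -3  -3  -3  -2
205  -3   1  -1  -1  -1  -1  -4  -3  -3  -1  -3  -3  -7  -4  -3   0  -4  -1   0   2  -3  -3  -1  -2  -2  -4  -3  -2  -4  -2
206  -3  -4  -4  -1  -2  -3   0   0  -1  -2  -1   1  -3   0  -1  -1  -1   0   6   8   4  -2  -2  -7  -5  -4  -3  -3  -3  -2
207   0  -3  -2  -1  -2  -4  -3  -1  -1   3  -4  -4   2  -3  -5   0  -3  -1   5   8   7   2  -2  -1  -3  -2  -5  -5  -3  -3
208  -1  -1  -3   0  -3  -4  -3  -5  -2   2  -2  -5  -4  -2  -2  -2   1  -1   6   7   9   5   0  -5  -4  -3  -4  -4  -1  -4
209  -2  -1  -2  -3  -2  -3  -3  -1   6   8  -3  -2  -3  -1  -6   0  -1  -2   5   8   8   6  -
[... 753 characters left out ...]
  -4  -2  -2  -4  -3
216  -3  -3  -2  -2  -3  -4  -3  -2  -1  -4  -3   0  -3  -3  -3  -1  -3  -3  -4  -2  -4  -4  -4  -3  -1  -3  -2  -4  -1  -3
217  -3  -6  -4  -5  -1  -3  -2  -1  -2  -5  -3  -4  -4  -5  -4  -2  -3  -5  -4  -3  -4  -4  -1  -3  -4  -2  -3  -1  -1  -2
218  -4  -3  -1  -1  -3  -4  -4  -5  -3  -4  -3  -1  -3  -5  -3  -2  -4  -5  -1  -2  -2  -3  -2  -3  -1  -2  -3  -5  -3  -2
219  -3  -3  -3  -5  -5  -4  -3  -1  -2  -2  -4  -3  -2  -2  -2  -4  -4  -3  -2  -3  -2  -3  -3  -2  -3  -2  -2  -2  -2  -3
220  -5  -5  -2  -3  -1  -5  -3  -4  -3  -3  -4  -3  -3  -2  -4  -4  -4  -2  -2  -4  -3  -3  -2  -4  -3  -4  -3  -3  -4  -3
251
[258.31313156 204.26014507] [272.65403565 216.41356231]
```

View pics/side7.png

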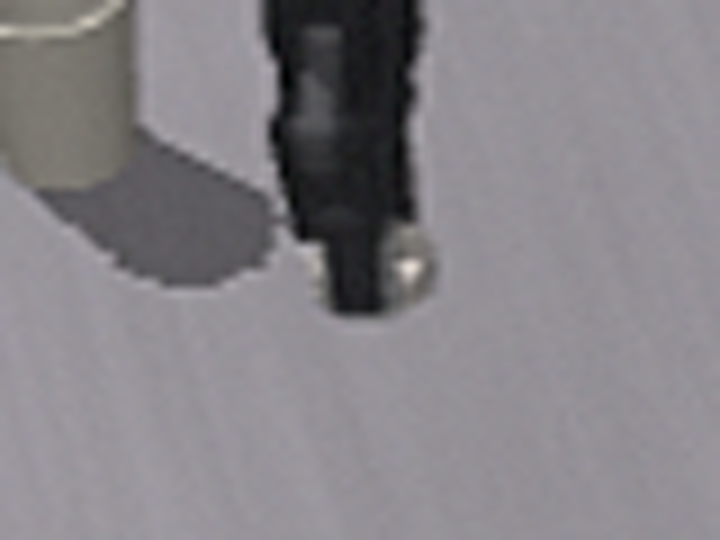

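Call:
send_rows(
  moves=[
    [-0.026,-0.0241,0,0],
    [-0.026,-0.0241,0,0],
    [-0.026,-0.0241,0,0],
    [-0.026,-0.0241,0,0],
    [-0.026,-0.0241,0,0],
    [-0.026,-0.0241,0,0],
    [0,0,0,0],
    [0,0,0.015,0],
    [0,0,0.015,0],
    [0,0,0.01,0],
    [0,0,0.005,0],
    [0,0,0,0],
    [0,0,0,0],
  ],
)

```text
clock: 16.95
eef_pos: [0.5642, -0.1088, 0.1151]
tool_rot: [0.162, 0.987, 0.0, 0.0]
ft_force: [1.1, -0.8, -0.3]
grip_width: 0.0327
```

Run:
```python
from h import *
to(.5648,-.1087,.112)
n='side'
im,d=cams.camera(n)
u,v=proj(n,[[.565,-.1087,.11]])[0].astype(int)
cv2.imwrite(f'pics/{n}8.png',cv2.resize(im[v-30:v+30,u-40:u+40],None,fx=9,fy=9,interpolation=cv2.INTER_CUBIC))
```

```text
t 16.95 p [ 0.5642 -0.1088  0.1151] q [-0.191  0.459  0.009  1.121  0.     0.136] F [ 1.14 -0.8  -0.25] M [ 0.024  0.049 -0.02 ] w 0.0327
axes x [-9.472e-01  3.207e-01 -3.000e-04] y [3.207e-01 9.472e-01 1.000e-04] z [ 3.e-04 -0.e+00 -1.e+00] tool delta m [-0.0005  0.0003  0.0031]
```

View pics/side8.png

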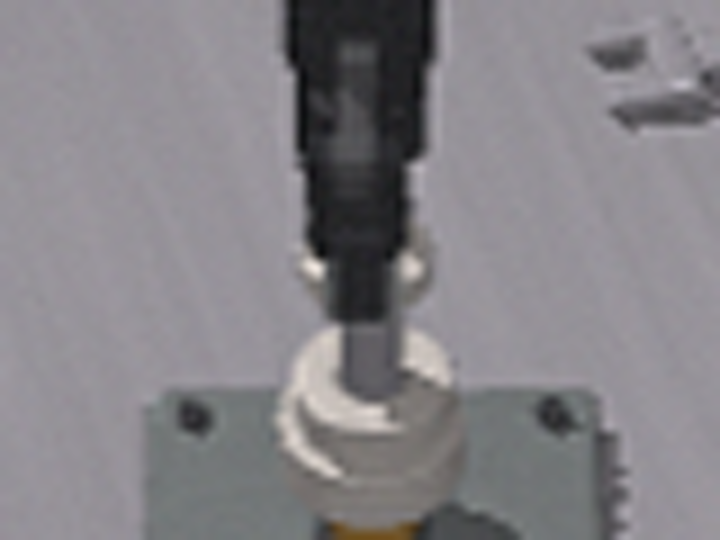

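Call:
send_rows(
  moves=[
    [-0.0008,0.0002,0.003,0],
    [0,0,0.002,0],
    [0,0,0.001,0],
    [0,0,0.001,0],
    [0,0,0,0],
  ],
)

```text
clock: 17.5
eef_pos: [0.5647, -0.1091, 0.1076]
tool_rot: [0.163, 0.987, 0.0, -0.0]
ft_force: [-1.1, -0.2, 0.3]
grip_width: 0.0323
```

Call:
send_rows(
  moves=[
    [0,0,0.001,0],
    [0,0,0.001,0],
    [0,0,0,0],
  ],
)

```text
clock: 17.8
eef_pos: [0.5647, -0.1091, 0.1056]
tool_rot: [0.163, 0.987, 0.0, -0.0]
ft_force: [-0.3, 0.5, -1.0]
grip_width: 0.0326
```

Call:
send_rows(
  moves=[
    [0,0,0.001,0],
    [0,0,0.001,0],
    [0,0,0,0],
  ],
)

```text
clock: 18.1
eef_pos: [0.5647, -0.1091, 0.1036]
tool_rot: [0.163, 0.987, 0.0, -0.0]
ft_force: [0.6, -0.5, -0.9]
grip_width: 0.0324
```

Call:
send_rows(
  moves=[
    [0,0,0.001,0],
    [0,0,0.001,0],
    [0,0,0,0],
  ],
)

```text
clock: 18.4
eef_pos: [0.5647, -0.1091, 0.1016]
tool_rot: [0.163, 0.987, 0.0, -0.0]
ft_force: [-0.6, -0.2, -0.1]
grip_width: 0.0323
```

Call:
send_rows(
  moves=[
    [0,0,0.001,0],
    [0,0,0.001,0],
    [0,0,0,0],
  ],
)

```text
clock: 18.7
eef_pos: [0.5648, -0.1091, 0.0996]
tool_rot: [0.163, 0.987, 0.0, -0.0]
ft_force: [-0.7, -0.0, -1.0]
grip_width: 0.0326
```

Call:
send_rows(
  moves=[
    [0,0,0.0015,0],
    [0,0,0.0015,0],
    [0,0,0.0015,0],
    [0,0,0,0],
  ],
)

```text
clock: 19.1
eef_pos: [0.5646, -0.109, 0.0949]
tool_rot: [0.163, 0.987, 0.0, -0.0]
ft_force: [-0.4, -0.0, -0.1]
grip_width: 0.0326
```

Call:
send_rows(
  moves=[
    [0,0,0.002,0],
    [0,0,0.002,0],
    [0,0,0.002,0],
    [0,0,0.002,0],
    [0,0,0.002,0],
    [0,0,0.002,0],
    [0,0,0,0],
  ],
)

```text
clock: 19.8
eef_pos: [0.5646, -0.1091, 0.0829]
tool_rot: [0.163, 0.987, -0.0, -0.0]
ft_force: [0.1, -0.3, 0.4]
grip_width: 0.0324
```

Call:
send_rows(
  moves=[
    [0,0,0.001,0],
    [0,0,0.001,0],
    [0,0,0,0],
  ],
)

```text
clock: 20.1
eef_pos: [0.5648, -0.1091, 0.0812]
tool_rot: [0.163, 0.987, -0.0, -0.0]
ft_force: [-0.4, -0.3, -0.2]
grip_width: 0.0323
```

Call:
send_rows(
  moves=[
    [0,0,0.001,0],
    [0,0,0.001,0],
    [0,0,0,0],
  ],
)

```text
clock: 20.4
eef_pos: [0.5647, -0.1091, 0.0791]
tool_rot: [0.163, 0.987, -0.0, -0.0]
ft_force: [0.3, -0.6, -0.2]
grip_width: 0.0325
```

Call:
send_rows(
  moves=[
    [0,0,0.0007,0],
    [0,0,0,0],
  ],
)

```text
clock: 20.6
eef_pos: [0.5648, -0.1091, 0.0785]
tool_rot: [0.163, 0.987, 0.0, -0.0]
ft_force: [0.2, -0.4, 0.4]
grip_width: 0.0325
```

Call:
send_rows(
  moves=[
    [0,0,0.0007,0],
    [0,0,0,0],
  ],
)

```text
clock: 20.8
eef_pos: [0.5648, -0.1091, 0.0778]
tool_rot: [0.163, 0.987, -0.0, -0.0]
ft_force: [-0.1, -0.4, 0.1]
grip_width: 0.0324
```

Call:
send_rows(
  moves=[
    [0,0,0.0007,0],
    [0,0,0,0],
  ],
)

```text
clock: 21.0
eef_pos: [0.565, -0.1091, 0.0774]
tool_rot: [0.163, 0.987, -0.0, 0.0]
ft_force: [-0.2, -0.6, 0.9]
grip_width: 0.0326
```

Call:
send_rows(
  moves=[
    [0,0,0.0005,0],
    [0,0,0,0],
  ],
)

```text
clock: 21.2
eef_pos: [0.5651, -0.1092, 0.0773]
tool_rot: [0.163, 0.987, -0.0, 0.0]
ft_force: [-0.1, 0.4, 4.3]
grip_width: 0.0324
```

Call:
send_rows(
  moves=[
    [0,0,0.0003,0],
    [0,0,0,0],
  ],
)

```text
clock: 21.4
eef_pos: [0.5652, -0.1092, 0.0771]
tool_rot: [0.163, 0.987, -0.0, 0.001]
ft_force: [-1.0, -0.4, 5.1]
grip_width: 0.0322
```

Call:
send_rows(
  moves=[
    [0,0,0,0],
    [0,0,0,0],
    [0,0,0,0],
    [0,0,0,0],
    [0,0,-0.005,0],
    [0,0,-0.01,0],
    [0,0,-0.02,0],
    [0,0,-0.01,0],
    [0,0,0,0],
    [0,0,0,0],
  ],
  claw=0.2,
)

```text
clock: 22.4
eef_pos: [0.565, -0.1091, 0.1217]
tool_rot: [0.163, 0.987, -0.0, 0.0]
ft_force: [0.5, 0.4, 0.1]
grip_width: 0.0512
```

Call:
send_rows(
  moves=[
    [0,0,0,0],
    [0,0,0,0],
    [0,0,0,0],
    [0,0,0,0],
    [0,0,0,0],
  ],
  claw=-0.5,
)

```text
clock: 22.9
eef_pos: [0.5647, -0.1091, 0.1211]
tool_rot: [0.163, 0.987, -0.0, -0.0]
ft_force: [-0.2, -0.5, 0.3]
grip_width: 0.0209
```

Run:
```python
from h import *
to(.5648,-.1087,.088)
n='side'
im,d=cams.camera(n)
u,v=proj(n,[[.565,-.1087,.10]])[0].astype(int)
cv2.imwrite(f'pics/{n}9.png',cv2.resize(im[v-30:v+30,u-40:u+40],None,fx=9,fy=9,interpolation=cv2.INTER_CUBIC))
```

```text
t 22.9 p [ 0.5647 -0.1091  0.1211] q [-0.191  0.456  0.021  1.136 -0.     0.136] F [-0.18 -0.54  0.34] M [ 0.023 -0.023 -0.035] w 0.0209
axes x [-9.471e-01  3.210e-01  5.000e-04] y [ 3.210e-01  9.471e-01 -1.000e-04] z [-5.e-04  1.e-04 -1.e+00] tool delta m [0.0001 0.0004 0.0331]
```

View pics/side9.png

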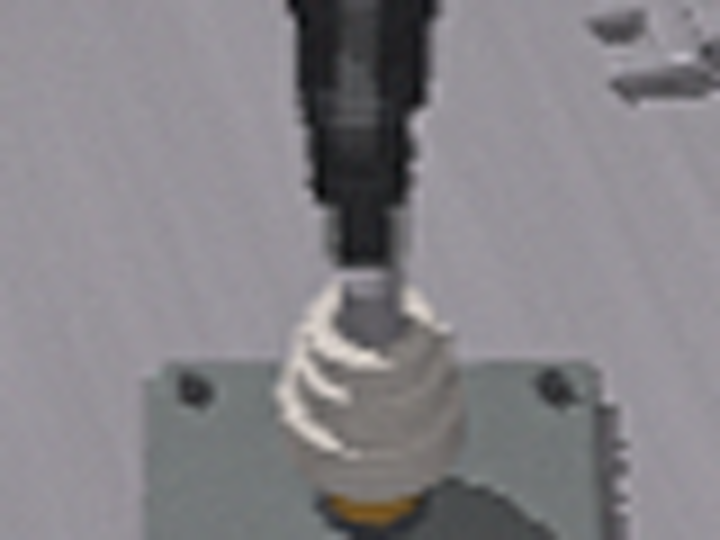

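Call:
send_rows(
  moves=[
    [0,0,0.005,0],
    [0,0,0.005,0],
    [0,0,0.002,0],
    [0,0,0.001,0],
    [0,0,0,0],
  ],
  claw=-0.42,
)

```text
clock: 23.45
eef_pos: [0.5647, -0.1091, 0.1081]
tool_rot: [0.163, 0.987, 0.0, -0.0]
ft_force: [0.3, 0.2, 0.2]
grip_width: 0.0246
```

Call:
send_rows(
  moves=[
    [0,0,0.001,0],
    [0,0,0.001,0],
    [0,0,0,0],
  ],
)

```text
clock: 23.75
eef_pos: [0.5649, -0.1091, 0.1064]
tool_rot: [0.163, 0.987, 0.0, 0.0]
ft_force: [0.4, 0.7, -0.6]
grip_width: 0.0247
```

Call:
send_rows(
  moves=[
    [0,0,0.001,0],
    [0,0,0.001,0],
    [0,0,0,0],
  ],
)

```text
clock: 24.05
eef_pos: [0.5647, -0.1091, 0.1042]
tool_rot: [0.163, 0.987, 0.0, -0.0]
ft_force: [-0.5, -0.4, -0.1]
grip_width: 0.025
```

Call:
send_rows(
  moves=[
    [0,0,0.001,0],
    [0,0,0.001,0],
    [0,0,0,0],
  ],
)

```text
clock: 24.35
eef_pos: [0.5647, -0.1091, 0.1022]
tool_rot: [0.163, 0.987, 0.0, -0.0]
ft_force: [-0.0, -0.1, 0.7]
grip_width: 0.0247
```

Call:
send_rows(
  moves=[
    [0,0,0.001,0],
    [0,0,0.001,0],
    [0,0,0,0],
  ],
)

```text
clock: 24.65
eef_pos: [0.5647, -0.1091, 0.1002]
tool_rot: [0.163, 0.987, 0.0, -0.0]
ft_force: [0.3, 0.1, 0.2]
grip_width: 0.0244
```

Straddling the arbor without contact; continue down.

Call:
send_rows(
  moves=[
    [0,0,0.002,0],
    [0,0,0.002,0],
    [0,0,0.002,0],
    [0,0,0.002,0],
    [0,0,0,0],
  ],
)

```text
clock: 25.15
eef_pos: [0.5646, -0.109, 0.0919]
tool_rot: [0.163, 0.987, 0.0, -0.0]
ft_force: [-0.7, -0.7, -0.7]
grip_width: 0.0246
```

Call:
send_rows(
  moves=[
    [0,0,0.001,0],
    [0,0,0.001,0],
    [0,0,0.001,0],
    [0,0,0,0],
  ],
)

```text
clock: 25.55
eef_pos: [0.5648, -0.1091, 0.0893]
tool_rot: [0.163, 0.987, 0.0, -0.0]
ft_force: [-0.0, 0.0, 1.0]
grip_width: 0.0248
```

Call:
send_rows(
  moves=[
    [0,0,0.001,0],
    [0,0,0.001,0],
    [0,0,0,0],
  ],
)

```text
clock: 25.85
eef_pos: [0.5648, -0.1091, 0.0872]
tool_rot: [0.163, 0.987, 0.0, -0.0]
ft_force: [0.3, -0.8, -1.0]
grip_width: 0.0247
```

Call:
send_rows(
  moves=[
    [0,0,0.001,0],
    [0,0,0,0],
  ],
)

```text
clock: 26.05
eef_pos: [0.5648, -0.1091, 0.0863]
tool_rot: [0.163, 0.987, 0.0, -0.0]
ft_force: [0.5, 0.1, -0.8]
grip_width: 0.0246
```

Call:
send_rows(
  moves=[
    [0,0,0.001,0],
    [0,0,0,0],
  ],
)

```text
clock: 26.25
eef_pos: [0.5648, -0.1091, 0.0853]
tool_rot: [0.163, 0.987, 0.0, -0.0]
ft_force: [0.2, 0.4, 0.4]
grip_width: 0.0248
```

Call:
send_rows(
  moves=[
    [0,0,0.001,0],
    [0,0,0,0],
  ],
)

```text
clock: 26.45
eef_pos: [0.5649, -0.1091, 0.0844]
tool_rot: [0.163, 0.987, -0.0, 0.0]
ft_force: [-0.4, 0.1, 0.3]
grip_width: 0.0246
```

Call:
send_rows(
  moves=[
    [0,0,0.001,0],
    [0,0,0,0],
  ],
)

```text
clock: 26.65
eef_pos: [0.5651, -0.1092, 0.084]
tool_rot: [0.163, 0.987, -0.0, 0.0]
ft_force: [-1.4, -0.0, 3.2]
grip_width: 0.0246
```

Call:
send_rows(
  moves=[
    [0,0,0.001,0],
    [0,0,0,0],
  ],
)

```text
clock: 26.85
eef_pos: [0.5651, -0.1092, 0.0831]
tool_rot: [0.163, 0.987, -0.0, 0.0]
ft_force: [-1.7, 0.4, 5.0]
grip_width: 0.0245
```

Call:
send_rows(
  moves=[
    [0,0,0.001,0],
    [0,0,0,0],
  ],
)

```text
clock: 27.05
eef_pos: [0.5652, -0.1092, 0.0821]
tool_rot: [0.163, 0.987, -0.0, 0.001]
ft_force: [-1.2, -0.1, 4.8]
grip_width: 0.0248
```

Call:
send_rows(
  moves=[
    [0,0,0.001,0],
    [0,0,0,0],
  ],
)

```text
clock: 27.25
eef_pos: [0.5651, -0.1092, 0.0811]
tool_rot: [0.163, 0.987, -0.0, 0.001]
ft_force: [-1.1, 0.1, 4.7]
grip_width: 0.0243
```

Call:
send_rows(
  moves=[
    [0,0,0.001,0],
    [0,0,0,0],
  ],
)

```text
clock: 27.45
eef_pos: [0.5652, -0.1092, 0.0801]
tool_rot: [0.163, 0.987, -0.0, 0.001]
ft_force: [-0.8, 0.9, 4.2]
grip_width: 0.0248
```

Call:
send_rows(
  moves=[
    [0,0,0.001,0],
    [0,0,0,0],
  ],
)

```text
clock: 27.65
eef_pos: [0.5651, -0.1092, 0.0791]
tool_rot: [0.163, 0.987, -0.0, 0.0]
ft_force: [-0.9, 0.7, 5.0]
grip_width: 0.0248
```

Call:
send_rows(
  moves=[
    [0,0,0.001,0],
    [0,0,0,0],
  ],
)

```text
clock: 27.85
eef_pos: [0.5652, -0.1092, 0.0781]
tool_rot: [0.163, 0.987, -0.0, 0.001]
ft_force: [-1.4, -0.7, 5.3]
grip_width: 0.0249
```

Call:
send_rows(
  moves=[
    [0,0,0.001,0],
    [0,0,0,0],
  ],
)

```text
clock: 28.05
eef_pos: [0.5651, -0.1092, 0.0771]
tool_rot: [0.163, 0.987, -0.0, 0.0]
ft_force: [-0.3, 0.1, 5.2]
grip_width: 0.0248
```

Call:
send_rows(
  moves=[
    [0,0,0.001,0],
    [0,0,0,0],
  ],
)

```text
clock: 28.25
eef_pos: [0.5651, -0.1092, 0.0761]
tool_rot: [0.163, 0.987, -0.0, 0.0]
ft_force: [-2.1, 0.7, 5.1]
grip_width: 0.0246
```

Call:
send_rows(
  moves=[
    [0,0,0.001,0],
    [0,0,0,0],
  ],
)

```text
clock: 28.45
eef_pos: [0.5652, -0.1092, 0.0755]
tool_rot: [0.163, 0.987, -0.0, 0.001]
ft_force: [-1.6, 1.0, 7.1]
grip_width: 0.0249
```

Call:
send_rows(
  moves=[
    [0,0,0.0005,0],
    [0,0,0,0],
  ],
)

```text
clock: 28.65
eef_pos: [0.5653, -0.1092, 0.0755]
tool_rot: [0.163, 0.987, -0.0, 0.001]
ft_force: [-3.0, 1.2, 9.4]
grip_width: 0.0244
```

Call:
send_rows(
  moves=[
    [0,0,0.0005,0],
    [0,0,0,0],
  ],
)

```text
clock: 28.85
eef_pos: [0.5654, -0.1092, 0.0755]
tool_rot: [0.163, 0.987, -0.0, 0.001]
ft_force: [-3.2, 0.0, 12.0]
grip_width: 0.0249
```

Call:
send_rows(
  moves=[
    [0,0,0.0005,0],
    [0,0,0,0],
  ],
)

```text
clock: 29.05
eef_pos: [0.5656, -0.1093, 0.0755]
tool_rot: [0.163, 0.987, -0.0, 0.001]
ft_force: [-3.9, 0.9, 13.5]
grip_width: 0.025
```

Call:
send_rows(
  moves=[
    [0,0,0.0005,0],
    [0,0,0,0],
  ],
)

```text
clock: 29.25
eef_pos: [0.5657, -0.1093, 0.0754]
tool_rot: [0.163, 0.987, -0.0, 0.002]
ft_force: [-4.1, -0.0, 17.1]
grip_width: 0.0246
```

Call:
send_rows(
  moves=[
    [0,0,0.0005,0],
    [0,0,0,0],
    [0,0,0,0],
  ],
)

```text
clock: 29.55
eef_pos: [0.5657, -0.1093, 0.0754]
tool_rot: [0.163, 0.987, -0.0, 0.002]
ft_force: [-5.0, 0.7, 18.6]
grip_width: 0.0247
```

Call:
send_rows(
  moves=[
    [0,0,0,0],
    [0,0,0,0],
    [0,0,0,0],
    [0,0,0,0],
    [0,0,0,0],
    [0,0,0,0],
    [0,0,0,0],
    [0,0,0,0],
  ],
)

```text
clock: 30.35
eef_pos: [0.5657, -0.1093, 0.0754]
tool_rot: [0.163, 0.987, -0.0, 0.002]
ft_force: [-4.4, 0.7, 19.3]
grip_width: 0.0248
```

Run:
```python
from h import *
n='side'
im,d=cams.camera(n)
u,v=proj(n,[[.565,-.1087,.08]])[0].astype(int)
cv2.imwrite(f'pics/{n}10.png',cv2.resize(im[v-30:v+30,u-40:u+40],None,fx=9,fy=9,interpolation=cv2.INTER_CUBIC))
to(0,0,0)
```

```text
t 30.4 p [ 0.5657 -0.1093  0.0754] q [-0.191  0.496 -0.044  1.028 -0.     0.136] F [-6.82  0.43 18.2 ] M [0.186 1.234 0.047] w 0.0247
axes x [-0.9471  0.321  -0.0036] y [3.210e-01 9.471e-01 3.000e-04] z [ 3.5e-03 -8.0e-04 -1.0e+00] tool delta m [ 0.5711 -0.0781  0.0733]
```

View pics/side10.png

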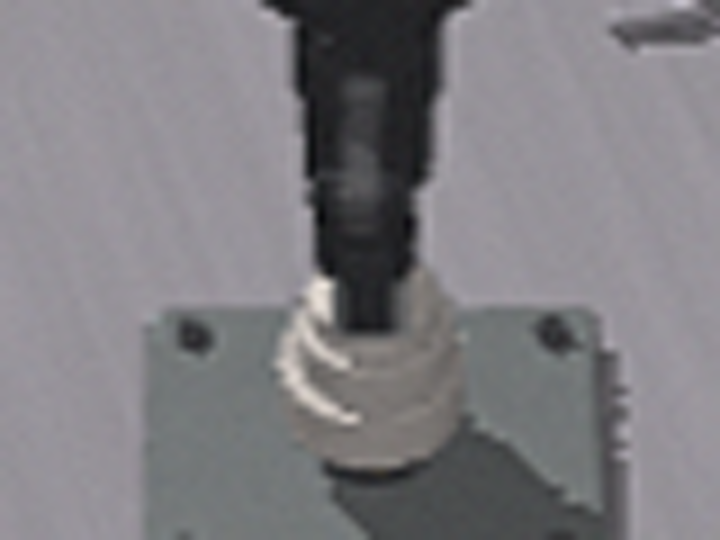

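Call:
send_rows(
  moves=[
    [0,0,-0.001,0],
    [0,0,-0.001,0],
    [0,0,-0.002,0],
    [0,0,-0.003,0],
    [0,0,-0.005,0],
    [0,0,-0.01,0],
    [0,0,-0.02,0],
    [0,0,-0.03,0],
    [0,0,-0.03,0],
    [0,0,-0.02,0],
    [0,0,0,0],
    [0.04,0.03,0,0],
    [0.04,0.03,0,0],
    [0.04,0.03,0,0],
    [0.04,0.03,0,0],
    [0,0,0,0],
    [0,0,0,0],
  ],
)

```text
clock: 32.1
eef_pos: [0.4512, 0.0567, 0.1936]
tool_rot: [0.161, 0.987, -0.0, -0.0]
ft_force: [0.2, 0.2, -0.1]
grip_width: 0.025
```

Run:
```python
from h import *
to(0,0,0)
T=[]
for n in('side','top'):
    im,d=cams.camera(n);P=cloud(n,d);cv2.imwrite(f'pics/{n}11full.png',im)
    u,v=proj(n,[[.565,-.1087,.07]])[0].astype(int)
    T.append(cv2.resize(im[v-25:v+25,u-25:u+25],None,fx=8,fy=8,interpolation=cv2.INTER_CUBIC))
    q=P.reshape(-1,3);rr=np.hypot(q[:,0]-.5648,q[:,1]+.1087)
    for lo,hi in((.0115,.016),(.0192,.021),(.0232,.025)):
        m=(rr>lo)&(rr<hi)&(q[:,2]>.03);print(n,lo,hi,np.median(q[m,2]).round(4),m.sum())
cv2.imwrite('pics/end.png',np.hstack(T))
```

```text
t 32.1 p [0.4512 0.0567 0.1936] q [ 0.125  0.173 -0.181  1.217 -0.     0.449] F [ 0.21  0.18 -0.08] M [ 0.003  0.007 -0.015] w 0.025
axes x [-9.480e-01  3.184e-01  1.000e-04] y [ 3.184e-01  9.480e-01 -6.000e-04] z [-3.e-04 -5.e-04 -1.e+00] tool delta m [ 0.4097 -0.1973  0.1938]
side 0.0115 0.016 0.075 46
side 0.0192 0.021 0.0606 39
side 0.0232 0.025 0.0475 64
top 0.0115 0.016 0.0769 89
top 0.0192 0.021 0.0657 56
top 0.0232 0.025 0.0495 52
```

View pics/end.png

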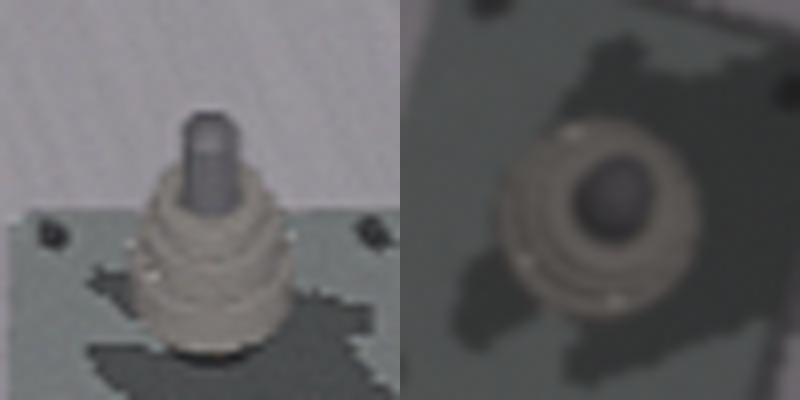

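View pics/top11full.png

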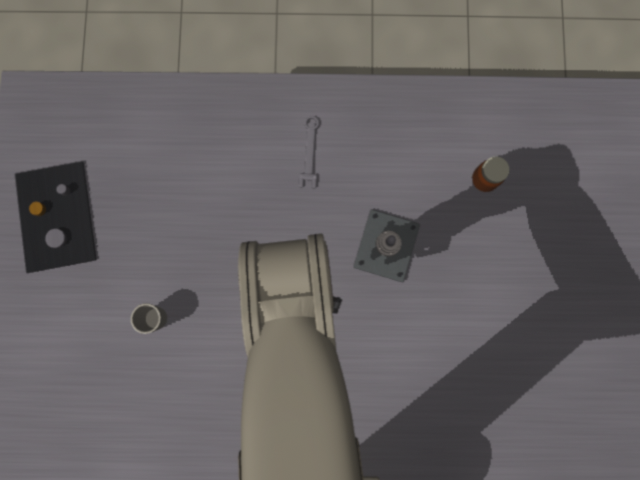

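```bash
python3 -c "
from workcell import order
print(order.job_done())"
```

```text
the job is handed in; nothing more can be done
None
```

The task is done and handed in at about 32 s of the 56 s allowed. I lowered the thicker ring onto the arbor until it rested, then the thinner ring on top of it. I then pushed the stack down with the fingers straddling the arbor. The seat slid about 8.5 mm at roughly 5 N, then stopped firmly. I held about 18–19 N there for roughly 1 s; the highest reading was 19.3 N. Then I let go and moved the arm clear.

**Last checks**
- **Stack:** both cameras show a closed stack in the right order. Depth puts the faces at about 76 mm (thin ring), 65 mm (medium) and 49 mm (spacer). That is 27 mm for the two rings, as it should be.
- **Seat:** the orange band under the seat is no longer visible, which fits the seat being fully home.
- **Bystanders:** in the top view the jar, beaker and wrench sit at the same pixels as at the start.
- **Robot:** it touches nothing, and the wrist force reads about zero.

**What disagreed**
- The side camera put the arbor 2–3 mm further out in x than the top camera. I aimed between the two, and both rings went on with no side force.
- The gripper read about 3 mm less than the true ring diameters.
- The side camera's depth for the medium ring's face was 61 mm, against 66 mm from the top camera. I put that down to edge pixels.
- A side force of 4–7 N showed during the firm push and was gone after letting go.

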